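Find the dragging guide roller and hang it on the reject post

TASK

Three look-alike guide rollers sit on the square posts of the test rack, and one of them has a bad bearing whose ring drags when turned, though it looks like the others. First turn the outer ring of every roller by hand, each at least a sixth of a turn and left turned (not wound back), feeling how hard it turns; then lift off only the one that drags and slide it gently all the way down onto the round post of the reject stand. Leave the two good rollers down on their posts and do not disturb the other things on the bench.

Things in the scene. Friction and masses are not known exactly. Their poses are not given: they have to be found in the camera images.
- post0 (a point): First place of the test rack (+y end): centre, half-way up, of the roller seated there, 64 mm above the table, 34 mm above the rack's bar; axes are the rack's. The post is 16 mm square steel; its tip is 22 mm above this point, 8 mm above the roller's hub, so a roller must rise 40 mm to come off. Posts are 120 mm apart. Which post carries the dragging roller is not known beforehand.
- post1 (a point): The same for the middle post. The three rollers are alike, about 0.3 kg each: a smooth steel outer ring, 56 mm outside diameter, 24 mm high, that turns endlessly either way about the vertical on a 26 mm square hub 28 mm high. The hub's 18 mm square bore is keyed on the post (1 mm play a side), so the hub cannot turn.
- post2 (a point): The same for the third post (-y end). A good ring turns with about 0.01 N m, the dragging one needs about 0.9 N m, the same either way and all round; part of that moment (0.3 N m or more) stays in the hand when it stops turning. A grip of 50 N or more turns the dragging ring without slipping. A small dark grease plug on a ring's top face shows how far it has been turned.
- reject_seat (a point): Where the centre (half-way up) of a roller lies when fully down on the reject stand: on the axis of its round post, 54 mm above the table; empty at the start. Post 15 mm diameter, narrowing over its top 8 mm to 8 mm; tip 24 mm above this point. The roller's square bore passes over it at any yaw with 1.5 mm play a side.
- rack: The test rack: a fixed grey bar, 100 mm along its x, 400 mm along its y, 30 mm high, with the three square posts in a row along y; origin at the centre of its underside, below the middle post; +y runs from post2 to post0. It stands at a different place and yaw each time.
- reject: The reject stand: a fixed grey round foot, 90 mm diameter, 18 mm high, with one round steel post; origin at the centre of its underside, on the table.
- nut: Loose steel hexagon nut, 24 mm across and 12 mm high, lying on the rack's bar beyond the first post, 60 mm from that post's axis; origin centre of underside. It is a bystander and is to be left alone.
- offcut1: Loose steel offcut, 60 x 50 x 45 mm. It is a bystander and is to be left alone.
- offcut2: Loose steel offcut, 50 x 50 x 30 mm. It is a bystander and is to be left alone.
- collar: Loose plain steel collar, 54 mm outside diameter, 28 mm bore, 18 mm high, lying on the table; not one of the rollers. It is a bystander and is to be left alone.
- wrench: Loose steel wrench, 180 mm long, lying flat. It is a bystander and is to be left alone.
- can: Loose grey can, 60 mm diameter, 150 mm high. It is a bystander and is to be left alone.
- disc: Loose grey grinding disc, 116 mm diameter, 6 mm thick, lying flat. It is a bystander and is to be left alone.
Mind the look-alikes: they are no part of the job. What is shaped like the reject but brown is not meant.

How it is judged (in metres and radians):
On the way:
1. each of the three rings has been turned at least 0.7 rad from its start, either way, and stands turned, with all three rollers still down on their posts ((value of joint ring_a above 0.7 rad or value of joint ring_a below -0.7 rad) and (value of joint ring_b above 0.7 rad or value of joint ring_b below -0.7 rad) and (value of joint ring_c above 0.7 rad or value of joint ring_c below -0.7 rad) and distance of each of roller_a_center, roller_b_center, roller_c_center from where it was at the start of the episode below 0.01 m), for 0.2 s.
At the end, for the whole second after the job is handed in: The dragging roller is fully down on the reject stand's post (its centre within 5 mm of the seat sideways and in height, upright, at rest), and the two good rollers are on their own posts within 8 mm of where they were (horizontal distance between roller_a_center and reject_seat below 0.005 m and z of roller_a_center in the frame of reject_seat between -0.005 and 0.005 m and angle between roller_a_center's own z axis and vertical below 0.12 rad and linear speed of roller_a below 0.03 m/s and distance of each of roller_b_center, roller_c_center from where it was at the start of the episode below 0.008 m); the robot touches nothing.
It fails at once if a good roller lifted more than 25 mm (distance of any of roller_b_center, roller_c_center from where it was at the start of the episode above 0.025 m).
It fails at once if the roller rammed onto the reject stand (over 40 N between them) (contact force between roller_a and reject above 40 N).
It fails at once if the gripper or arm hits the rack or the reject stand (over 25 N) (contact force between any of the arm, the fingers and rack above 25 N or contact force between any of the arm, the fingers and reject above 25 N).
It fails at once if a bystander moved more than 30 mm (distance of any of nut, offcut1, offcut2, collar, wrench, can, disc from where it was at the start of the episode above 0.03 m).
It also fails if it takes over 70 s, if anything falls off the work surface, if the arm or the gripper's body presses on something with over 40 N, if the wrist force passes 120 N, or if a joint passes its speed limit or range.

ROBOT

A 7-joint arm with a two-finger parallel gripper is mounted at the origin on the work surface. World frame = base frame: x ahead of the robot, y to its left, z up, the work surface at z = 0. Lengths are in mm, angles in rad, forces in N, time in s.
With the tool pointing down it reaches from about 425 to 925 mm from the base axis. Payload 6.8 kg.
Tool frame: the origin (TCP) lies on the centre line of the jaws, within the pads' length; the fingertips stand 11 mm ahead of it and the grasp point (between the pads) lies 8 mm behind it; z points along the fingers, y is the direction in which the jaws open and shut (so a half turn about z gives the same grasp; the last joint's range is limited). The gripper opens to 88 mm and grips with 3 to 60 N. Pads are 20 mm wide; open, the fingers measure 115 mm over their backs; the gripper's body (75 mm by 178 mm) begins 61 mm behind the grasp point.
Start: joints at [-1.413, 0.477, 0.022, 1.555, -0.011, 1.109, -0.083], TCP at [177.305, 651.314, 233.664] pointing down, gripper open.
Joint ranges: [-2.96, 2.96], [-0.34, 2.1], [-1.41, 1.46], [0.24, 2.44], [-1.37, 4.51], [0.17, 1.92], [-2.96, 2.96]. Speed limits (rad/s): [2.39, 2.39, 3.14, 3.14, 3.14, 3.14, 3.14].

INTERFACE

Orientations are given as a rotation vector (axis times angle).
In Python, from cell import observe, capture, camera_params, arm gives the robot as it stands.
- The arm moves only by the shell command python3 -m inch 'ROWS'. ROWS is JSON, a list of rows, each a list of 3 entries, a list of its own where there are three numbers: the turn, a rotation vector about the tool's x, y, z in rad, then the shift along the tool's x, y, z in m, then the opening, from 0 (shut) to 1 (fully open). In form: [[[wx, wy, wz], [dx, dy, dz], claw], ...]. A call has 1 to 5 rows; each row shifts and turns the commanded pose from where the row before left it, along the tool's axes as they then stand; what a row does not reach is not made up. A row lasts 1/8 s, in which the tool goes at most 62.5 mm and 10.7 degrees, less where a joint would pass 70% of its speed; a pose out of reach is approached as far as the arm can. A call is refused whole if a number of a shift passes 0.0625 or a number of a turn 0.188, either way. A call with a gripper value outside its range is refused whole. The fingers move at their own pace and stop on an object; the grip force is fixed at half the most. Time passes only in rows, so rows that do not move let the fingers close. It gives the time, the measured TCP pose, the force and the opening at its end, in the units of the state.
- observe(): the state, without advancing time (a new reading comes with each control period).
- capture(name): name is "side" or "top"; returns (picture, depth): 420x560x3 uint8, blue, green, red; 420x560 float32, mm along the optical axis (not along the pixel's ray), 0 where there is no reading.
- camera_params(name): a dict with "fx", "fy", "cx", "cy" (pixels), "extrinsics" (4x4, takes a point from world to camera coordinates). Camera axes: x right, y down, z forward; pixel columns grow to the right and rows downward; lengths in mm; the calibration is good to about 2 mm. A picture is of the moment at which its call begins. camera_params takes no time and is no camera call.
- arm.close_job(): hands the job in, once; it reports no verdict.
The state is a dict: "clock": time; "joint_positions": joint angles; "qvel": joint speeds; "joint_torque": joint torques, N m; "position": TCP position; "orientation": TCP orientation; "force": force on the tool from outside, world axes, zero at the start; "ft_torque": the same for the moment, N m; "grip_width": finger opening in mm.
Only numpy, scipy, OpenCV 4.12 (cv2) and the standard library are available. Lean on these libraries where they do the work, as an engineer would, in place of code of your own. Each camera call takes 0.05 s, during which the arm holds its last target. There are 200 camera calls.

## Working session

There is one attempt and no reset: what is moved stays moved. The work goes in short steps, Python scripts to look and compute and a shell command to move; the robot and the scene stay as the last step left them, time stands still between calls to the robot, and variables do not carry over. Pictures are saved under pics/ and viewed, about 8 in all and at most 12, crops included, and the job is handed in when it is done.

```bash
ls; mkdir -p pics; python3 - <<'E'
from cell import *
import cv2,numpy as np
print(observe())
for n in("top","side"):
    p,d=capture(n);cv2.imwrite(f"pics/{n}0.png",p);np.save(f"pics/{n}0.npy",d)
    c=camera_params(n);print(n,c)
E
```

```text
pics
{'clock': 0.0, 'joint_positions': array([-1.41309913,  0.47774642,  0.02236882,  1.55643479, -0.01150015,
        1.10929863, -0.08309033]), 'qvel': array([-2.08974196e-04, -8.81082593e-04, -9.71684031e-05, -1.13657302e-03,
       -4.12451367e-04, -1.23003749e-03, -1.32508169e-03]), 'joint_torque': array([ 6.62842103e-05, -5.82851601e+01,  1.53469015e+00, -2.72608423e+01,
       -5.43329422e-02,  1.71527197e-02,  1.65447555e-04]), 'position': array([177.18723107, 650.73268044, 232.72530274]), 'orientation': array([-4.16264415e-01, -3.11379924e+00,  2.75862390e-03]), 'force': array([-0.50046342,  0.47324036,  0.7345131 ]), 'ft_torque': array([-0.04474283, -0.00629028, -0.02287847]), 'grip_width': 87.84586259993647}
top {'fx': 503.2497612822263, 'fy': 503.2497612822263, 'cx': 279.42603597236706, 'cy': 216.03871313396303, 'extrinsics': array([[ 3.57027271e-02, -9.99355334e-01, -3.77242012e-03,
         1.55402539e+01],
       [-9.79300124e-01, -3.42331647e-02, -1.99497765e-01,
         5.73902809e+02],
       [ 1.99240013e-01,  1.08169457e-02, -9.79891020e-01,
         1.57818682e+03],
       [ 0.00000000e+00,  0.00000000e+00,  0.00000000e+00,
         1.00000000e+00]])}
side {'fx': 419.02384342994185, 'fy': 419.02384342994185, 'cx': 268.7204612203358, 'cy': 215.56914834422847, 'extrinsics': array([[-9.05915442e-01, -4.23353149e-01,  9.45108390e-03,
         5.40105876e+02],
       [-3.40915544e-01,  7.15908385e-01, -6.09304338e-01,
         2.14870886e+02],
       [ 2.51184800e-01, -5.55200230e-01, -7.92880130e-01,
         1.00383081e+03],
       [ 0.00000000e+00,  0.00000000e+00,  0.00000000e+00,
         1.00000000e+00]])}
```

View pics/top0.png

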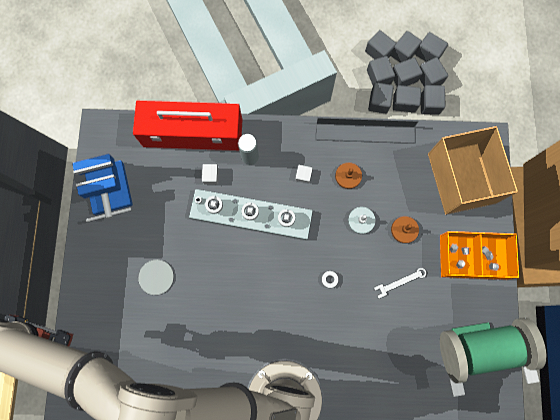

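View pics/side0.png

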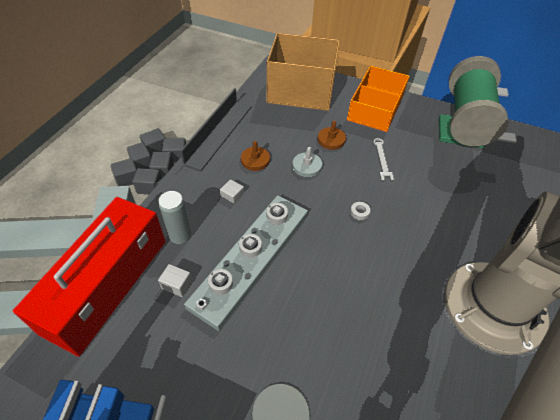

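The top view shows the rollers at about (213,204), (250,211) and (287,217), the nut at (198,200) and the grey reject stand at (362,220). The brown look-alikes are at (348,175) and (405,229). Next I turn these into world positions.

```bash
cat > h.py <<'E'
import numpy as np,cv2
from cell import *
def cloud(n,d):
    c=camera_params(n);v,u=np.mgrid[:420,:560]
    P=np.stack([(u-c["cx"])/c["fx"]*d,(v-c["cy"])/c["fy"]*d,d],-1)
    E=c["extrinsics"];return (P-E[:3,3])@E[:3,:3]
def pix(n,p):
    c=camera_params(n);q=c["extrinsics"][:3,:3]@p+c["extrinsics"][:3,3];return c["fx"]*q[0]/q[2]+c["cx"],c["fy"]*q[1]/q[2]+c["cy"]
E
python3 - <<'E'
from h import *
S={"top":[(213,204),(250,211),(287,217),(362,220)],"side":[(220,281),(251,244),(278,211),(308,160)]}
for n in S:
    d=np.load(f"pics/{n}0.npy");W=cloud(n,d)
    for i,(u,v) in enumerate(S[n]):
        m=np.zeros(d.shape,bool);m[v-22:v+23,u-22:u+23]=1
        m&=d>0
        lo,hi=((70,82) if i<3 else (14,22))
        c0=np.median(W[v-4:v+5,u-4:u+5].reshape(-1,3),0)
        Q=W[m];r=np.hypot(*(Q[:,:2]-c0[:2]).T)
        A=Q[(Q[:,2]>lo)&(Q[:,2]<hi)&(r<(40 if i<3 else 60))]
        (cx,cy),rad=cv2.minEnclosingCircle(A[:,:2].astype(np.float32))
        T=Q[(Q[:,2]>hi+1.5)&(r<60)]
        print(n,i,len(A),"encl",cx,cy,rad,"z",np.median(A[:,2]),"tip",T.mean(0) if len(T) else 0,Q[r<60][:,2].max(),len(T))
    M=(W[...,2]>26)&(W[...,2]<34)&(d>0)
    k,l,s,c=cv2.connectedComponentsWithStats(M.astype(np.uint8))
    j=1+np.argsort(-s[1:,4])[:4]
    for a in j:
        P=W[l==a][:,:2].astype(np.float32);print(n,s[a],cv2.minAreaRect(P),W[l==a][:,2].mean())
im=[cv2.resize(cv2.imread(f"pics/{n}0.png")[y:y+90,x:x+a],None,fx=4,fy=4,interpolation=2) for n,x,y,a in(("top",180,170,200),)]
im2=cv2.resize(cv2.imread("pics/side0.png")[190:310,180:320],None,fx=5,fy=5,interpolation=2)
cv2.imwrite("pics/z.png",im[0]);cv2.imwrite("pics/z2.png",im2)
E
```

```text
top 0 161 encl 601.06494140625 250.54537963867188 28.35443878173828 z 75.42103233319355 tip [598.98109267 250.84017397  86.16358508] 95.09214013885646 16
top 1 159 encl 583.6498413085938 132.20355224609375 27.895458221435547 z 75.32338072338547 tip [583.566272   131.29891381  86.51990183] 93.4961001713392 20
top 2 158 encl 564.9708251953125 13.871267318725586 27.894262313842773 z 76.21311536082166 tip [566.00077201  14.11733724  85.34083945] 87.7975305770092 10
top 3 323 encl 577.2490844726562 -236.92388916015625 44.59455871582031 z 17.329511892168068 tip [ 575.88560305 -234.26416517   44.65137147] 79.23243162552502 75
top [ 189  190  124   50 1843] ((582.7247314453125, 131.80032348632812), (398.5207214355469, 100.69416046142578), 81.57005310058594) 29.507444766070478
top [109 161  22  49 369] ((668.1016235351562, 587.4216918945312), (159.75233459472656, 66.27574157714844), 16.55945587158203) 29.625286581952547
top [296 166  16  16 136] ((729.78125, -40.425514221191406), (49.27593231201172, 49.78610610961914), 79.97399139404297) 29.328960832153665
top [ 90 195  14  20 127] ((597.0894
[... 630 characters left out ...]
 46.37490463256836 z 16.998102756847608 tip [ 577.69959248 -230.30384988   47.67472113] 78.60685381406638 102
side [ 184  195  123  132 3857] ((584.63623046875, 134.60134887695312), (400.0970764160156, 101.93257904052734), 81.61029815673828) 29.61485081021834
side [118 400  34  20 522] ((626.1956787109375, 559.5160522460938), (59.89829635620117, 35.83299255371094), 22.400089263916016) 30.304277863602618
side [ 73 235  91 118 256] ((810.7479248046875, 352.68280029296875), (336.4961242675781, 5.3834357261657715), 89.71571350097656) 30.127951652289397
side [444  30 116  28 235] ((130.4736785888672, -1174.627197265625), (24.13814353942871, 436.6111755371094), 89.84527587890625) 29.98922345740894
```

View pics/z2.png

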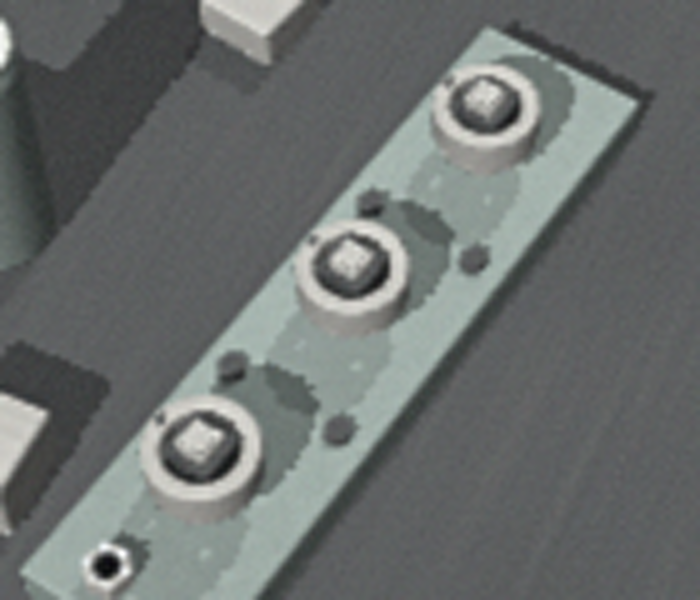

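The close-up shows three rollers with grease plugs at about (447,80), (313,240) and (160,420) in the crop, and the nut at (107,565). Averaging both cameras gives post0 (601.5,252), post1 (584,133), post2 (566.5,14.5) and reject about (578.5,-235). These fit the 120 mm pitch and the rack's size, with a rack yaw of -8.4°. First I turn the wrist so the jaws clear the nut.

```bash
cat > to.py <<'E'
import sys
from h import *
from scipy.spatial.transform import Rotation as R
s=observe();r=R.from_rotvec(s["orientation"]);M=r.as_matrix()
print("t",round(s["clock"],2),"pos",s["position"].round(1),"jawdeg",np.degrees(np.arctan2(M[1,1],M[0,1])).round(1),"z",M[:,2].round(3),"F",s["force"].round(1),"T",s["ft_torque"].round(2),"w",round(s["grip_width"],1),"j7",s["joint_positions"][6].round(2))
if len(sys.argv)>1: print("tool shift",(M.T@(np.array(list(map(float,sys.argv[1:4])))-s["position"])).round(1))
E
python3 -m inch '[[[0,0,0.15],[0,0,0],1],[[0,0,0.15],[0,0,0],1],[[0,0,0.15],[0,0,0],1],[[0,0,0.15],[0,0,0],1],[[0,0,0],[0,0,0],1]]'; python3 to.py 601.5 252 160
```

```text
clock: 0.72
position: [177.1, 651.0, 233.2]
orientation: [1.316, 2.852, -0.001]
force: [0.2, 0.6, 0.7]
grip_width: 87.7
t 0.72 pos [177.1 651.  233.2] jawdeg 40.5 z [ 0.    -0.001 -1.   ] F [0.2 0.6 0.7] T [-0.04  0.01  0.03] w 87.7 j7 -0.63
tool shift [-579.    63.8   73.6]
```

```bash
python3 -m inch '[[[0,0,0],[-0.03,0.003,0],1],[[0,0,0],[-0.05,0.006,0],1],[[0,0,0],[-0.05,0.006,0],1],[[0,0,0],[-0.05,0.006,0],1],[[0,0,0],[-0.05,0.006,0],1]]' >/dev/null; python3 -m inch '[[[0,0,0],[-0.05,0.006,0],1],[[0,0,0],[-0.05,0.006,0],1],[[0,0,0],[-0.05,0.006,0],1],[[0,0,0],[-0.05,0.006,0.02],1],[[0,0,0],[-0.05,0.006,0.02],1]]'>/dev/null;python3 -m inch '[[[0,0,0],[-0.05,0.004,0.02],1],[[0,0,0],[-0.03,0.003,0.01],1],[[0,0,0],[-0.019,0,0],1],[[0,0,0],[0,0,0],1],[[0,0,0],[0,0,0],1]]'>/dev/null; python3 to.py 601.5 252 58
```

```text
t 2.6 pos [600.5 253.7 164.2] jawdeg 40.5 z [ 0.     0.001 -1.   ] F [-0.3  1.2  0.6] T [0.02 0.   0.01] w 87.8 j7 0.36
tool shift [ -2.   -0.4 106.2]
```

```bash
python3 -m inch '[[[0,0,0],[-0.002,0,0.025],1],[[0,0,0],[0,0,0.03],1],[[0,0,0],[0,0,0.03],1],[[0,0,0],[0,0,0.021],1],[[0,0,0],[0,0,0],1]]'>/dev/null; python3 to.py 601.5 252 58; python3 -m inch '[[[0,0,0],[0,0,0],0.5],[[0,0,0],[0,0,0],0.3],[[0,0,0],[0,0,0],0.3],[[0,0,0],[0,0,0],0.3],[[0,0,0],[0,0,0],0.3]]'>/dev/null;python3 to.py
```

```text
t 3.23 pos [601.1 251.   56.4] jawdeg 40.5 z [-0.003 -0.001 -1.   ] F [-0.6 -0.   0.7] T [-0.02 -0.03  0.02] w 87.3 j7 0.4
tool shift [ 0.5  1.  -1.6]
t 3.85 pos [602.9 250.4  58.3] jawdeg 40.4 z [ 0.001  0.    -1.   ] F [-1.4 -1.1  4.6] T [-0.09  0.22  0.02] w 55.8 j7 0.4
```

```bash
for i in 1; do python3 -m inch '[[[0,0,0.16],[0,0,0],0.3],[[0,0,0.16],[0,0,0],0.3],[[0,0,0.16],[0,0,0],0.3]]'>/dev/null;python3 to.py; python3 -m inch '[[[0,0,0.16],[0,0,0],0.3],[[0,0,0.16],[0,0,0],0.3],[[0,0,0.16],[0,0,0],0.3],[[0,0,0],[0,0,0],0.3],[[0,0,0],[0,0,0],0.3]]'>/dev/null;python3 to.py;done
```

```text
t 4.22 pos [602.5 250.1  58.3] jawdeg 12.6 z [-0.  0. -1.] F [-2.8 -1.6  6. ] T [-0.33  0.63  0.01] w 56.2 j7 0.01
t 4.85 pos [602.  250.1  58.2] jawdeg -14.6 z [-0.001 -0.    -1.   ] F [-3.6 -1.2  7.2] T [-0.38  0.89  0.  ] w 56.4 j7 -0.38
```

Post0's ring turns freely, with Tz about 0. I release it, rise and go to post1.

```bash
python3 -m inch '[[[0,0,0],[0,0,0],1],[[0,0,0],[0,0,0],1],[[0,0,0],[0,0,0],1],[[0,0,0],[0,0,-0.03],1],[[0,0,0],[0,0,-0.03],1]]'>/dev/null; python3 to.py 584 133 120; python3 - <<'E'
from h import *
for n in("top",):
    p,d=capture(n);cv2.imwrite("pics/t1.png",p)
E
```

```text
t 5.47 pos [602.3 250.1 117.9] jawdeg -14.6 z [-0.001 -0.001 -1.   ] F [-0.2  1.2  0.1] T [-0.06  0.04 -0.02] w 87.9 j7 -0.41
tool shift [-117.9   11.8   -2. ]
```

```bash
python3 -m inch '[[[0,0,0],[-0.03,0.003,0],1],[[0,0,0],[-0.05,0.005,0],1],[[0,0,0],[-0.038,0.004,0],1],[[0,0,0],[0,0,0],1],[[0,0,0],[0,0,0],1]]'>/dev/null; python3 to.py 584 133 58; python3 -m inch '[[[0,0,0],[0,0,0.025],1],[[0,0,0],[0,0,0.025],1],[[0,0,0],[0,0,0.011],1],[[0,0,0],[0,0,0],1]]'>/dev/null; python3 to.py 584 133 58; python3 -m inch '[[[0,0,0],[0,0,0],0.5],[[0,0,0],[0,0,0],0.3],[[0,0,0],[0,0,0],0.3],[[0,0,0],[0,0,0],0.3],[[0,0,0],[0,0,0],0.3]]'>/dev/null;python3 to.py
```

```text
t 6.15 pos [584.6 133.9 117.6] jawdeg -14.6 z [ 0.     0.001 -1.   ] F [-0.6  0.2  0.2] T [-0.09  0.07 -0.04] w 87.6 j7 -0.25
tool shift [-1.1 -0.3 59.6]
t 6.65 pos [584.1 133.9  56. ] jawdeg -14.5 z [-0.001 -0.    -1.   ] F [-0.3 -1.8  0.1] T [-0.06  0.06  0.03] w 87.5 j7 -0.2
tool shift [-0.9  0.1 -2. ]
t 7.28 pos [584.7 133.2  57. ] jawdeg -14.6 z [ 0.001  0.    -1.   ] F [-0.5  0.6  3.9] T [-0.06  0.18 -0.  ] w 55.3 j7 -0.2
```

```bash
python3 -m inch '[[[0,0,-0.16],[0,0,0],0.3],[[0,0,-0.16],[0,0,0],0.3],[[0,0,-0.16],[0,0,0],0.3]]'>/dev/null;python3 to.py; python3 -m inch '[[[0,0,-0.16],[0,0,0],0.3],[[0,0,-0.16],[0,0,0],0.3],[[0,0,-0.16],[0,0,0],0.3],[[0,0,0],[0,0,0],0.3],[[0,0,0],[0,0,0],0.3]]'>/dev/null;python3 to.py
```

```text
t 7.65 pos [584.5 133.1  57. ] jawdeg 13.0 z [ 0.     0.001 -1.   ] F [-2.4  0.3  3.8] T [ 0.03  0.38 -0.92] w 55.4 j7 0.18
t 8.28 pos [584.3 132.8  57. ] jawdeg 40.2 z [-0.  0. -1.] F [-3.4 -0.9  5.5] T [-0.18  0.51 -0.26] w 55.1 j7 0.56
```

Post1's ring drags (Tz -0.92 while turning). I release it, go on to post2, and check all the grease plugs afterwards.

```bash
python3 -m inch '[[[0,0,0],[0,0,0],1],[[0,0,0],[0,0,0],1],[[0,0,0],[0,0,0],1],[[0,0,0],[0,0,-0.03],1],[[0,0,0],[0,0,-0.03],1]]'>/dev/null; python3 to.py 566.7 15 117
```

```text
t 8.9 pos [584.1 132.9 116.9] jawdeg 40.4 z [-0.001 -0.001 -1.   ] F [0.4 0.8 0. ] T [-0.03  0.01  0.06] w 87.5 j7 0.54
tool shift [-78.6 -89.6  -0. ]
```

```bash
python3 -m inch '[[[0,0,0],[-0.02,-0.023,0],1],[[0,0,0],[-0.033,-0.037,0],1],[[0,0,0],[-0.026,-0.03,0],1],[[0,0,0],[0,0,0],1],[[0,0,0],[0,0,0],1]]'>/dev/null; python3 to.py 566.7 15 58; python3 -m inch '[[[0,0,0],[0,0,0.025],1],[[0,0,0],[0,0,0.025],1],[[0,0,0],[0,0,0.009],1],[[0,0,0],[0,0,0],1]]'>/dev/null; python3 to.py 566.7 15 58; python3 -m inch '[[[0,0,0],[0,0,0],0.5],[[0,0,0],[0,0,0],0.3],[[0,0,0],[0,0,0],0.3],[[0,0,0],[0,0,0],0.3],[[0,0,0],[0,0,0],0.3]]'>/dev/null;python3 to.py
```

```text
t 9.53 pos [567.2  15.3 116.6] jawdeg 40.4 z [ 0.     0.001 -1.   ] F [-0.   0.8  0.3] T [-0.02 -0.   -0.01] w 88.1 j7 0.73
tool shift [ 0.1 -0.6 58.6]
t 10.03 pos [566.9  15.5  57.3] jawdeg 40.5 z [-0.001  0.    -1.   ] F [0.  0.5 0.8] T [-0.07 -0.03  0.01] w 87.9 j7 0.77
tool shift [-0.3 -0.5 -0.7]
t 10.65 pos [567.2  14.5  58. ] jawdeg 40.4 z [ 0.  0. -1.] F [-0.6 -0.1  4.9] T [-0.06  0.36  0.01] w 56.1 j7 0.77
```

```bash
python3 -m inch '[[[0,0,0.16],[0,0,0],0.3],[[0,0,0.16],[0,0,0],0.3],[[0,0,0.16],[0,0,0],0.3]]'>/dev/null;python3 to.py; python3 -m inch '[[[0,0,0.16],[0,0,0],0.3],[[0,0,0.16],[0,0,0],0.3],[[0,0,0.16],[0,0,0],0.3],[[0,0,0],[0,0,0],0.3],[[0,0,0],[0,0,0],0.3]]'>/dev/null;python3 to.py;  python3 -m inch '[[[0,0,0],[0,0,0],1],[[0,0,0],[0,0,0],1],[[0,0,0],[0,0,0],1],[[0,0,0],[0,0,-0.03],1],[[0,0,0],[0,0,-0.03],1]]'>/dev/null; python3 to.py 584 133 117
```

```text
t 11.03 pos [567.4  14.5  58. ] jawdeg 12.6 z [ 0.001  0.    -1.   ] F [ 0.1 -0.7  3. ] T [-0.18  0.2  -0.04] w 56.2 j7 0.38
t 11.65 pos [567.6  14.5  58. ] jawdeg -14.5 z [ 0.001 -0.    -1.   ] F [ 0.1 -0.7  4.9] T [-0.19 -0.02 -0.03] w 55.9 j7 0.01
t 12.28 pos [566.5  14.5 117.9] jawdeg -14.6 z [-0.001 -0.    -1.   ] F [-0.4  1.   0.5] T [-0.08  0.05  0.  ] w 87.7 j7 -0.04
tool shift [119.1 -13.    0.8]
```

```bash
python3 -m inch '[[[0,0,0],[0,0,-0.03],1],[[0,0,0],[0,0,-0.05],1],[[0,0,0],[0,0,-0.03],1],[[0,0,0],[0,0,0],1]]'>/dev/null; python3 - <<'E'
from h import *
p,d=capture("side");cv2.imwrite("pics/s2.png",cv2.resize(p[180:320,170:330],None,fx=4,fy=4,interpolation=2))
np.save("pics/s2.npy",d)
E
```

```text
(no output)
```

View pics/s2.png

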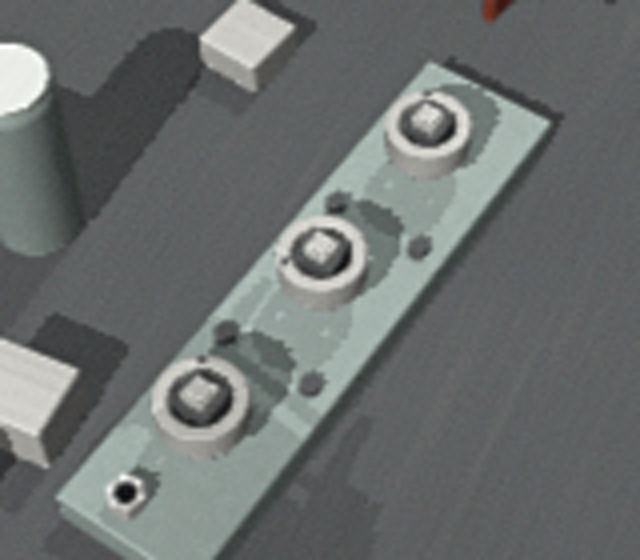

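The plugs on post0 at (202,358) and post1 at (285,260) have moved; post2's is not clear. I work out the angles, with a darkness search for post2.

```bash
python3 - <<'E'
from h import *
def unpix(n,u,v,z=76):
    c=camera_params(n);E=c["extrinsics"];r=E[:3,:3].T@np.array([(u-c["cx"])/c["fx"],(v-c["cy"])/c["fy"],1]);o=-E[:3,:3].T@E[:3,3]
    return o+r*(z-o[2])/r[2]
C=[(602,252.6),(584.8,134.5),(567.6,16)]
B=[(212,274),(242.6,238),(269.4,206)];A=[(220.5,269.5),(241.25,245),None]
for c,b,a in zip(C,B,A):
    for q in(b,a):
        if q:
            w=unpix("side",*q)[:2]-c;print(w.round(1),np.degrees(np.arctan2(w[1],w[0])).round(0))
p,d=capture("side");c=C
g0=cv2.cvtColor(cv2.imread("pics/side0.png"),6).astype(np.float32);g1=cv2.cvtColor(p,6).astype(np.float32)
for nm,g in(("before",g0),("after",g1)):
  for i in range(3):
    val=[]
    for t in range(0,360,10):
        s=[g[int(round(v)),int(round(u))] for rr in(22,24) for u,v in[pix("side",np.array([C[i][0]+rr*np.cos(np.radians(t)),C[i][1]+rr*np.sin(np.radians(t)),76]))]]
        val.append(np.mean(s))
    print(nm,i,np.array(val).astype(int))
p,d=capture("top");g=cv2.cvtColor(p,6)
cv2.imwrite("pics/t3.png",cv2.resize(p[180:250,180:320],None,fx=5,fy=5,interpolation=2))
cv2.imwrite("pics/s3.png",cv2.resize(capture("side")[0][195:235,255:305],None,fx=12,fy=12,interpolation=2))
E
```

```text
[22.3 -3.4] -9.0
[ 10.4 -22.1] -65.0
[21.9 -4.5] -12.0
[15.5 15.1] 44.0
[22.4 -5.1] -13.0
before 0 [184 201 200 198 197 196 203 200 197 203 197 197 201 201 202 200 201 200
 203 203 200 202 201 207 207 211 207 213 206 208 206 201 199 203 198 113]
before 1 [187 201 201 199 197 202 203 202 202 200 204 198 202 203 206 205 201 198
 203 208 206 208 215 209 211 213 211 212 210 205 204 201 205 206 174 135]
before 2 [173 204 200 196 194 203 203 207 204 200 201 200 203 206 206 199 202 199
 192 204 205 207 212 199 204 206 207 213 206 209 205 204 206 205 139 111]
after 0 [207 196 202 204 209 172 181 181 179 178 175 175 175 174 181 184 184 186
 184 187 181 186 182 183 185 181 181 185 186 143 108 210 203 201 201 206]
after 1 [209 205 213 209 131 176 208 207 209 201 207 206 203 207 209 213 205 204
 207 210 206 204 211 207 209 214 209 216 214 210 210 208 211 209 211 212]
after 2 [204 205 206 205 201 201 208 210 208 186 202 205 206 208 212 208 215 216
 205 218 210 213 215 203 210 210 206 215 212 157 135 209 209 204 204 205]
```

View pics/s3.png

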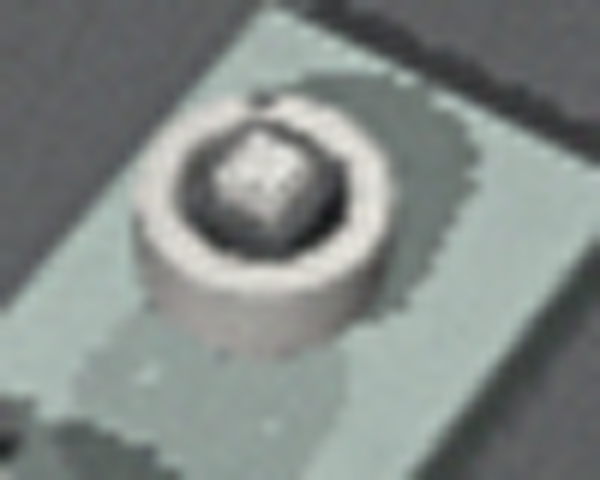

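All three plugs have moved 52 to 57° (0.7 rad is 40°), so the first condition holds. Next I fetch the dragging roller from post1.

```bash
python3 -m inch '[[[0,0,0],[0.03,-0.003,0.03],1],[[0,0,0],[0.05,-0.005,0.05],1],[[0,0,0],[0.039,-0.004,0.03],1],[[0,0,0],[0,0,0],1],[[0,0,0],[0,0,0],1]]'>/dev/null; python3 to.py 584.4 133 58; python3 -m inch '[[[0,0,0],[0,0,0.025],1],[[0,0,0],[0,0,0.025],1],[[0,0,0],[0,0,0.009],1],[[0,0,0],[0,0,0],1]]'>/dev/null; python3 to.py 584.4 133 58; python3 -m inch '[[[0,0,0],[0,0,0],0.5],[[0,0,0],[0,0,0],0.3],[[0,0,0],[0,0,0],0.3],[[0,0,0],[0,0,0],0.3],[[0,0,0],[0,0,0],0.3]]'>/dev/null;python3 to.py
```

```text
t 13.6 pos [584.1 125.7 122.9] jawdeg -14.7 z [-0.001 -0.002 -1.   ] F [ 0.8 -0.   0. ] T [-0.04  0.07 -0.  ] w 88.2 j7 -0.23
tool shift [ 7.2 -1.5 64.9]
t 14.1 pos [584.7 125.8  64.9] jawdeg -14.7 z [ 0. -0. -1.] F [ 0.6 -0.9 -0.2] T [-0.08  0.12 -0.01] w 87.7 j7 -0.19
tool shift [ 6.9 -2.1  6.9]
t 14.72 pos [583.4 127.4  64.8] jawdeg -14.6 z [-0.002  0.001 -1.   ] F [-3.9  1.3  5.1] T [ 0.21  1.08 -0.06] w 56.1 j7 -0.19
```

The speed cap cut a row short, so the grip is 7 mm off-centre. I reopen, correct and regrip.

```bash
python3 -m inch '[[[0,0,0],[0,0,0],1],[[0,0,0],[0,0,0],1],[[0,0,0],[0,0,0],1],[[0,0,0],[0.007,-0.001,0.006],1],[[0,0,0],[0,0,0],1]]'>/dev/null; python3 to.py 584.4 133 58; python3 -m inch '[[[0,0,0],[0,0,0],0.5],[[0,0,0],[0,0,0],0.3],[[0,0,0],[0,0,0],0.3],[[0,0,0],[0,0,0],0.3],[[0,0,0],[0,0,0],0.3]]'>/dev/null;python3 to.py
```

```text
t 15.35 pos [584.9 135.   57.8] jawdeg -14.5 z [-0.001  0.    -1.   ] F [-0.6  0.2  0.2] T [-0.15  0.06  0.  ] w 87.8 j7 -0.19
tool shift [-2.  -0.  -0.2]
t 15.97 pos [585.1 133.9  58.6] jawdeg -14.6 z [-0.  0. -1.] F [-1.9  0.2  2.6] T [-0.07  0.41 -0.03] w 55.8 j7 -0.19
```

Centred grip. Lift slowly at first, up to about 60 mm.

```bash
python3 -m inch '[[[0,0,0],[0,0,-0.008],0.3],[[0,0,0],[0,0,-0.008],0.3],[[0,0,0],[0,0,-0.008],0.3],[[0,0,0],[0,0,-0.008],0.3]]'>/dev/null; python3 to.py; python3 -m inch '[[[0,0,0],[0,0,-0.012],0.3],[[0,0,0],[0,0,-0.02],0.3],[[0,0,0],[0,0,-0.03],0.3],[[0,0,0],[0,0,-0.03],0.3],[[0,0,0],[0,0,0],0.3]]'>/dev/null;python3 to.py 578.5 -235 183
python3 - <<'E'
from h import *
p,d=capture("side");cv2.imwrite("pics/s4.png",p[100:350,100:420])
E
```

```text
t 16.48 pos [585.1 133.9  91.2] jawdeg -14.6 z [-0.  0. -1.] F [-0.6  0.4 -3.8] T [-0.03  0.12 -0.03] w 56.3 j7 -0.22
t 17.1 pos [587.2 134.  185.7] jawdeg -14.6 z [ 0.005  0.002 -1.   ] F [ 0.2 -0.  -4.3] T [-0.08  0.1  -0.06] w 56.1 j7 -0.29
tool shift [-359.3   84.8    1.8]
```

View pics/s4.png

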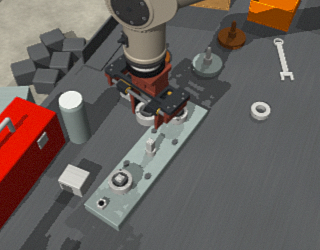

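The roller is off its post and held in the jaws at about (147,112), and the other two stay put. I refine the reject position by silhouette matching, and do the same on the roller clusters as a check against the arm's own frame.

```bash
python3 - <<'E'
from h import *
from scipy.optimize import least_squares
def hull(n,x,y,r,z0,z1,r1=None):
    t=np.linspace(0,2*np.pi,60);S=16
    P=[pix(n,np.array([x+q*np.cos(a),y+q*np.sin(a),z])) for z,q in((z0,r),(z1,r1 or r)) for a in t]
    m=np.zeros((420*4,560*4),np.uint8)
    cv2.fillConvexPoly(m,cv2.convexHull(np.float32(P)*4+1.5).round().astype(np.int32),1)
    return cv2.resize(m.astype(np.float32),(560,420),interpolation=cv2.INTER_AREA)
def cen(m):
    v,u=np.mgrid[:420,:560];return np.array([(u*m).sum(),(v*m).sum()])/m.sum()
objs={"rej":(578.6,-235.8,5,22,lambda n,x,y:np.maximum(hull(n,x,y,45,5,18),hull(n,x,y,7.5,18,22))),
"p0":(601.5,252,40,80,lambda n,x,y:hull(n,x,y,28,52,76)),"p1":(584,133,40,80,lambda n,x,y:hull(n,x,y,28,52,76)),"p2":(566.5,15,40,80,lambda n,x,y:hull(n,x,y,28,52,76))}
for k,(x0,y0,lo,hi,f) in objs.items():
    for n in("top","side"):
        W=cloud(n,np.load(f"pics/{n}0.npy"));m=(W[...,2]>lo)&(W[...,2]<hi)&(np.hypot(W[...,0]-x0,W[...,1]-y0)<(60 if k=="rej" else 40))
        if k=="rej": m=cv2.morphologyEx(m.astype(np.uint8),2,np.ones((3,3)))
        c=cen(m.astype(float))
        s=least_squares(lambda p:cen(f(n,*p))-c,[x0,y0],diff_step=2e-3)
        print(k,n,s.x.round(1),m.sum(),f(n,*s.x).sum().round())
E
```

```text
Traceback (most recent call last):
  File "h.py", line 8, in pix
    c=camera_params(n);q=c["extrinsics"][:3,:3]@p+c["extrinsics"][:3,3];return c["fx"]*q[0]/q[2]+c["cx"],c["fy"]*q[1]/q[2]+c["cy"]
ValueError: time passes only in moves, steps and waits
```

```bash
python3 -m inch '[[[0,0,0],[-0.025,0.006,0],0.3],[[0,0,0],[-0.035,0.008,0],0.3],[[0,0,0],[-0.035,0.008,0],0.3],[[0,0,0],[-0.035,0.008,0],0.3],[[0,0,0],[-0.035,0.008,0],0.3]]'>/dev/null;python3 -m inch '[[[0,0,0],[-0.035,0.008,0],0.3],[[0,0,0],[-0.035,0.008,0],0.3],[[0,0,0],[-0.035,0.008,0],0.3],[[0,0,0],[-0.035,0.008,0],0.3],[[0,0,0],[-0.03,0.008,0],0.3]]'>/dev/null;python3 -m inch '[[[0,0,0],[-0.02,0.006,0],0.3],[[0,0,0],[0,0,0],0.3],[[0,0,0],[0,0,0],0.3]]'>/dev/null;python3 to.py 579.2 -236 120
```

```text
t 18.77 pos [ 576.7 -229.4  181.5] jawdeg -14.6 z [-0.002  0.001 -1.   ] F [ 0.2  0.3 -3.7] T [-0.07  0.1   0.03] w 56.0 j7 0.35
tool shift [-5.8  4.2 61.5]
```

```bash
sed -i 's/^from cell import \*/from cell import *\nimport functools\ncamera_params=functools.cache(camera_params)/' h.py
python3 - <<'E'
from h import *
from scipy.optimize import least_squares
def hull(n,x,y,r,z0,z1):
    t=np.linspace(0,2*np.pi,40)
    P=[pix(n,np.array([x+r*np.cos(a),y+r*np.sin(a),z])) for z in(z0,z1) for a in t]
    m=np.zeros((420*4,560*4),np.uint8)
    cv2.fillConvexPoly(m,cv2.convexHull(np.float32(P)*4+1.5).round().astype(np.int32),1)
    return cv2.resize(m.astype(np.float32),(560,420),interpolation=cv2.INTER_AREA)
v,u=np.mgrid[:420,:560]
cen=lambda m:np.array([(u*m).sum(),(v*m).sum()])/m.sum()
objs={"rej":(578.6,-235.8,5,22,60,(45,5,18)),"p0":(601.5,252,40,80,40,(28,52,76)),"p1":(584,133,40,80,40,(28,52,76)),"p2":(566.5,15,40,80,40,(28,52,76))}
for k,(x0,y0,lo,hi,R,g) in objs.items():
    for n in("top","side"):
        W=cloud(n,np.load(f"pics/{n}0.npy"));m=((W[...,2]>lo)&(W[...,2]<hi)&(np.hypot(W[...,0]-x0,W[...,1]-y0)<R)).astype(np.uint8)
        k_,_=cv2.findContours(m,0,2);h=cv2.convexHull(max(k_,key=cv2.contourArea));m=cv2.fillConvexPoly(np.zeros_like(m),h,1)
        c=cen(m.astype(float));p=np.array([x0,y0])
        for _ in range(3):
            f0=cen(hull(n,*p,*g));J=np.stack([cen(hull(n,*(p+e),*g))-f0 for e in((8,0),(0,8))],1)/8
            p=p+np.linalg.solve(J,c-f0)
        print(k,n,p.round(1),m.sum(),hull(n,*p,*g).sum().round())
p,d=capture("top");cv2.imwrite("pics/t5.png",cv2.resize(p[150:270,260:420],None,fx=4,fy=4,interpolation=2))
p,d=capture("side");cv2.imwrite("pics/s5.png",cv2.resize(p[80:220,220:380],None,fx=4,fy=4,interpolation=2))
E
```

```text
rej top [ 576.8 -236.7] 609 596.0
rej side [ 579.2 -234.3] 585 596.0
p0 top [601.5 250.7] 260 266.0
p0 side [602.4 252.5] 534 546.0
p1 top [583.3 132.1] 252 262.0
p1 side [584.9 134.2] 462 476.0
p2 top [564.7  14.3] 256 261.0
p2 side [567.2  15.5] 403 420.0
```

View pics/s5.png

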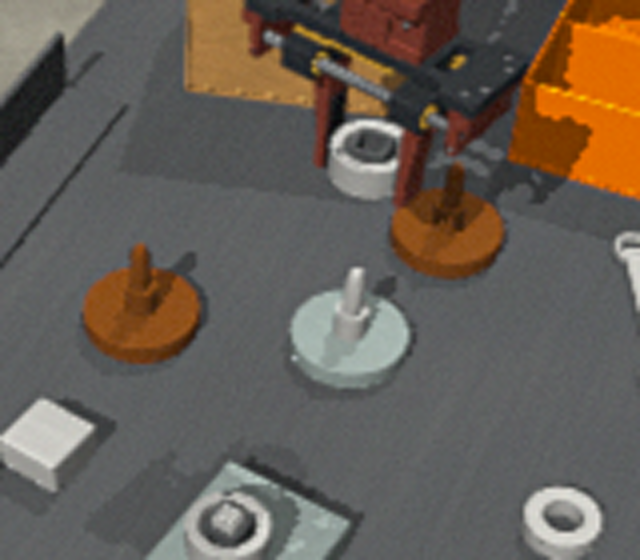

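The grey stand is free: foot at (350,335), post tip at (355,270) in the crop. The roller is level in the jaws. The cross-check gives a TCP target of about (579.3,-235.7), and the tapered tip tolerates ±5 mm.

```bash
python3 -m inch '[[[0,0,0],[-0.006,0.004,0.02],0.3],[[0,0,0],[0,0,0.03],0.3],[[0,0,0],[0,0,0.025],0.3],[[0,0,0],[0,0,0.01],0.3],[[0,0,0],[0,0,0],0.3]]'>/dev/null;python3 to.py 579.3 -235.7 88; python3 to.py 579.3 -235.7 88
```

```text
t 19.5 pos [ 579.  -237.5   96.6] jawdeg -14.6 z [-0.002  0.    -1.   ] F [-0.2  0.2 -3.2] T [-0.06  0.04  0.04] w 56.4 j7 0.42
tool shift [ 1.8 -0.1  8.6]
t 19.5 pos [ 579.  -237.5   96.6] jawdeg -14.6 z [-0.002  0.    -1.   ] F [-0.2  0.2 -3.2] T [-0.06  0.04  0.04] w 56.4 j7 0.42
tool shift [ 1.8 -0.1  8.6]
```

```bash
python3 -m inch '[[[0,0,0],[0.001,0,0.004],0.3],[[0,0,0],[0,0,0],0.3],[[0,0,0],[0,0,0.004],0.3],[[0,0,0],[0,0,0.003],0.3],[[0,0,0],[0,0,0],0.3]]'>/dev/null;python3 to.py 579.3 -235.7 88;python3 -m inch '[[[0,0,0],[0,0,0.002],0.3],[[0,0,0],[0,0,0.002],0.3],[[0,0,0],[0,0,0],0.3]]'>/dev/null;python3 to.py 579.3 -235.7 80
```

```text
t 20.12 pos [ 579.5 -236.6   86.3] jawdeg -14.6 z [-0.  0. -1.] F [-0.  -0.1 -3. ] T [-0.01  0.07  0.04] w 56.6 j7 0.42
tool shift [ 0.8 -0.4 -1.7]
t 20.5 pos [ 579.5 -236.6   82.4] jawdeg -14.6 z [-0.  0. -1.] F [ 0.2  0.1 -3.6] T [-0.09  0.05  0.02] w 56.3 j7 0.43
tool shift [ 0.8 -0.5  2.4]
```

Roller's bottom is now below the tip with no contact force. I continue in small steps.

```bash
python3 -m inch '[[[0,0,0],[0,0,0.002],0.3],[[0,0,0],[0,0,0.002],0.3],[[0,0,0],[0,0,0],0.3]]'>/dev/null;python3 to.py;python3 -m inch '[[[0,0,0],[0,0,0.002],0.3],[[0,0,0],[0,0,0.002],0.3],[[0,0,0],[0,0,0],0.3]]'>/dev/null;python3 to.py
```

```text
t 20.88 pos [ 579.5 -236.6   78.3] jawdeg -14.6 z [-0.  0. -1.] F [-0.2  0.3 -3.3] T [-0.05  0.04 -0.02] w 56.0 j7 0.43
t 21.25 pos [ 579.5 -236.6   74.3] jawdeg -14.6 z [-0.  0. -1.] F [-0.4 -0.  -3.9] T [-0.1   0.08 -0.01] w 56.0 j7 0.43
```

```bash
python3 -m inch '[[[0,0,0],[0,0,0.003],0.3],[[0,0,0],[0,0,0.003],0.3],[[0,0,0],[0,0,0.003],0.3]]'>/dev/null;python3 to.py;python3 -m inch '[[[0,0,0],[0,0,0.003],0.3],[[0,0,0],[0,0,0.003],0.3],[[0,0,0],[0,0,0.003],0.3],[[0,0,0],[0,0,0.002],0.3],[[0,0,0],[0,0,0],0.3]]'>/dev/null;python3 to.py
```

```text
t 21.62 pos [ 579.6 -236.6   65.3] jawdeg -14.6 z [-0.  0. -1.] F [-0.1  1.1 -2.6] T [-0.05  0.12 -0.05] w 56.4 j7 0.44
t 22.25 pos [ 579.5 -236.6   54.4] jawdeg -14.6 z [-0.  0. -1.] F [-0.1 -0.1 -3.2] T [-0.09  0.04 -0.03] w 56.4 j7 0.45
```

```bash
python3 -m inch '[[[0,0,0],[0,0,0.002],0.3],[[0,0,0],[0,0,0.0015],0.3],[[0,0,0],[0,0,0],0.3]]'>/dev/null;python3 to.py;python3 -m inch '[[[0,0,0],[0,0,0.001],0.3],[[0,0,0],[0,0,0.001],0.3],[[0,0,0],[0,0,0],0.3]]'>/dev/null;python3 to.py
```

```text
t 22.62 pos [ 579.6 -236.6   50.9] jawdeg -14.6 z [-0.  0. -1.] F [-0.2 -0.2 -3.3] T [-0.09  0.12 -0.03] w 56.2 j7 0.45
t 23.0 pos [ 579.6 -236.6   48.9] jawdeg -14.6 z [-0.  0. -1.] F [ 0.   0.2 -2.9] T [-0.06 -0.    0.01] w 56.5 j7 0.45
```

```bash
python3 -m inch '[[[0,0,0],[0,0,0.0005],0.3],[[0,0,0],[0,0,0.0005],0.3],[[0,0,0],[0,0,0],0.3]]'>/dev/null;python3 to.py;python3 -m inch '[[[0,0,0],[0,0,0.0005],0.3],[[0,0,0],[0,0,0],0.3]]'>/dev/null;python3 to.py
```

```text
t 23.38 pos [ 579.7 -236.7   48.6] jawdeg -14.6 z [ 0.  0. -1.] F [-2.8  1.6  4.3] T [ 0.26  0.64 -0.03] w 56.2 j7 0.45
t 23.62 pos [ 579.8 -236.7   48.5] jawdeg -14.6 z [ 0.     0.001 -1.   ] F [-4.6  2.   9.5] T [0.42 1.   0.02] w 55.9 j7 0.45
```

Seated: Fz went from -3 to +9 N at TCP z 48.5, against 48.6 expected. I release, retreat and check.

```bash
python3 -m inch '[[[0,0,0],[0,0,0],0.6],[[0,0,0],[0,0,0],1],[[0,0,0],[0,0,0],1],[[0,0,0],[0,0,0],1]]'>/dev/null;python3 to.py;python3 -m inch '[[[0,0,0],[0,0,-0.02],1],[[0,0,0],[0,0,-0.04],1],[[0,0,0],[0,0,-0.05],1],[[0,0,0],[0,0,-0.05],1],[[0,0,0],[0,0,0],1]]'>/dev/null;python3 to.py; python3 - <<'E'
from h import *
for n in("top","side"):
    p,d=capture(n);W=cloud(n,d)
    for nm,x,y,z in(("rej",578.5,-235.6,66),("p0",601.5,252,76),("p2",566.5,15,76)):
        m=(abs(W[...,2]-z)<5)&(np.hypot(W[...,0]-x,W[...,1]-y)<36)&(d>0);A=W[m]
        if len(A)>5:
            c,r=cv2.minEnclosingCircle(A[:,:2].astype(np.float32))
            # plane tilt
            q=np.linalg.lstsq(np.c_[A[:,:2]-c,np.ones(len(A))],A[:,2],rcond=None)[0]
            print(n,nm,np.round(c,1),round(r,1),"z",np.median(A[:,2]).round(1),len(A),q.round(3))
    if n=="side":cv2.imwrite("pics/s6.png",cv2.resize(p[80:320,160:420],None,fx=2.5,fy=2.5,interpolation=2))
E
```

```text
t 24.12 pos [ 579.8 -236.7   47.4] jawdeg -14.6 z [ 0. -0. -1.] F [-0.8 -1.2  0.7] T [-0.05  0.1  -0.01] w 82.7 j7 0.45
t 24.75 pos [ 581.9 -238.3  213.1] jawdeg -14.7 z [ 0.009 -0.002 -1.   ] F [-0.  -0.3 -0.2] T [-0.11  0.1   0.  ] w 88.0 j7 0.34
top p0 [601.2 250.6] 27.7 z 75.8 137 [-1.0000e-03  2.0000e-03  7.5579e+01]
top p2 [566.   13.8] 27.7 z 75.8 139 [-2.1000e-02 -1.1000e-02  7.5873e+01]
side rej [ 581.2 -235.2] 30.2 z 64.6 174 [-2.0000e-03  1.1000e-02  6.4743e+01]
side p0 [602.6 253.5] 28.9 z 75.9 333 [-4.0000e-03 -2.0000e-03  7.5885e+01]
side p2 [567.3  16.3] 28.7 z 75.1 251 [-2.0000e-03 -7.0000e-03  7.5224e+01]
```

View pics/s6.png

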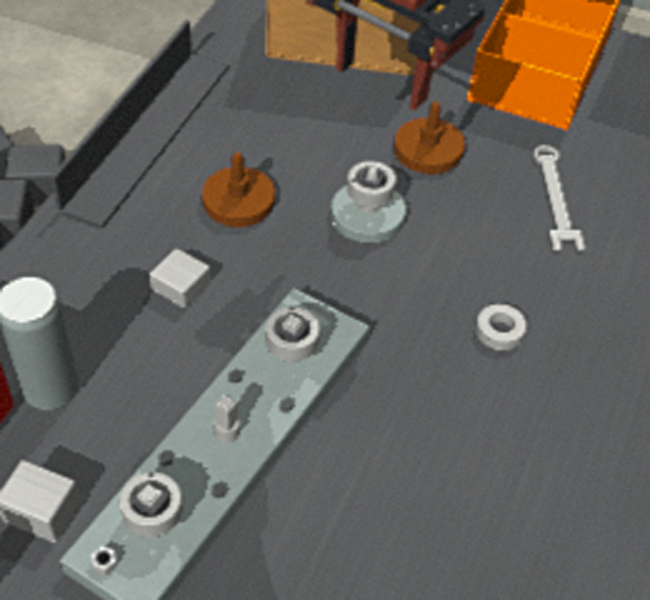

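The roller sits level on the grey stand at (370,185). Its ring top measures z about 65 against 66 expected, with a tilt under 0.02. The good rollers and bystanders are where they were, so I hand in.

```bash
python3 -m inch '[[[0,0,0],[0,0,0],1],[[0,0,0],[0,0,0],1]]'>/dev/null; python3 -c "from cell import arm;print(arm.close_job())"
```

```text
the job is handed in; nothing more can be done
None
```

The job is done and handed in at about 25 s of the 70 s allowed. The dragging roller was the one on the middle post (post1), and it is now fully down on the grey reject stand.

- **Turning the rings:** I turned each ring by about 0.95 rad. The grease plugs show 52–57° on all three, against about 40° needed. Post0 and post2 turned freely, with a moment of about 0 N m. Post1 needed about 0.92 N m, and 0.26 N m stayed in the hand when it stopped, a little under the 0.3 N m stated.
- **Placing the roller:** It slid down without contact until it seated, where the wrist read at most about 10 N. The tool was then at 48.5 mm height, against 48.6 mm expected.
- **Last checks:**
  - **Rejected roller:** It stands level, and its ring top measured 65 mm against 66 mm expected, within the camera's error. Only the side camera could see it at the end.
  - **Good rollers:** They measured within about 1 mm of where they started.
  - **Bystanders:** Those in the last picture looked unmoved. I did not measure them, and the disc was not in that picture.
  - **Robot:** It was clear of everything, at about 213 mm height.
- **What went wrong on the way:** One move fell short because of the speed cap, so the first grip on post1 before lifting was about 7 mm off-centre. I opened the jaws, corrected and regripped before lifting.

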